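# Lock a height stop with its jam nut and cap it

### The job

The set screw of the height stop has been adjusted; now lock it. Run the dark hex jam nut clockwise down the screw until it seats on the brass bush, tighten it to about 0.4 N m and hold it so for half a second (under 0.25 it is not locked, over 0.65 the bush is spoiled). Then set the red bumper cap gently over the end of the screw, open end down, so that it sits squarely on the seated nut, and let go; leave the brass weight where it stands.

Things in the scene. Friction and masses are not known exactly. Their poses are not given: they have to be found in the camera images.
- post: height-stop post, bolted down: blue flange 84 x 64 x 12 mm with four screw heads and an upright round tower of 26 mm diameter (44 mm at its foot, below 28 mm height), top 50 mm over the table. Origin: centre of the flange's underside on the table; z up. Bush, screw and nut stand on the origin's vertical axis
- bush: brass threaded bush, 24 mm in diameter, standing out of the tower; its flat top face is 54.5 mm over the table. Origin: centre of that face, z up, x as the post's x. It sits torsion-elastic in the tower: under the seated nut it turns with it, 8 N m per rad, and springs back when the nut is let go
- screw: upright steel set screw, fixed in the post, 14 mm thread. Origin on its axis at table height, z up; it ends 93.5 mm over the table
- jam_nut: dark steel hex jam nut on the screw: 30 mm across flats, 16 mm high, 34.6 mm across corners. Origin: centre of its underside. z up, two of the six flats face its y and -y. Clockwise from above it goes down 4 mm a turn; it starts 1.6 to 2.9 rad (1.0 to 1.9 mm) short of the bush. Thread drag about 0.02 N m; on the seat the moment rises steeply at once. It stays where it is left
- nut_top (a point): centre of the nut's top face, 16 mm over its underside; turns with the nut
- screw_tip (a point): centre of the screw's rounded upper end, about 21 to 23 mm over the nut's top
- bumper_cap: red plastic bumper cap, loose, standing on the table mouth down: 26 mm in diameter, 30 mm high, bore 18 mm wide and 26 mm deep open at the bottom. Origin: centre of its open lower end, z up. It slips loosely over the screw and rests on the nut's top face
- test_weight: brass weight with a neck, 29 mm in diameter, 51 mm high, a bystander standing near the cap. Origin: centre of its underside

How it is judged:
On the way, in this order (a step that is already met when the one before it is completed fails the run):
1. the seated nut is held tight at 0.24 to 0.68 N m, so that the bush is turned by 0.03 to 0.085 rad (angle between the x axis of bush and the x axis of post, either way round between 0.03 and 0.085 rad and z of jam_nut in the frame of bush below 0.0002 m), for 0.3 s.
2. the cap stands on the nut over the screw (horizontal distance between bumper_cap and screw below 0.004 m and z of bumper_cap in the frame of nut_top between -0.003 and 0.003 m and angle between bumper_cap's own z axis and vertical below 0.12 rad), for 0.2 s.
At the end, for the whole second after the job is handed in: The nut is down on the bush (underside within 0.2 mm of its top face); the cap stands upright (within 0.12 rad) and at rest on the nut, its lower rim within 3 mm of the nut's top face and its axis within 4 mm of the screw's; the brass weight is within 20 mm of its start (all of step 2 and z of jam_nut in the frame of bush below 0.0002 m and linear speed of bumper_cap below 0.02 m/s and distance of test_weight from where it was at the start of the episode below 0.02 m); the robot touches nothing.
It fails at once if the bush is spoiled: tightened over 0.68 N m, so that it turns by more than 0.085 rad (angle between the x axis of bush and the x axis of post, either way round above 0.085 rad).
It fails at once if the cap is rammed onto nut or screw with over 40 N (contact force between bumper_cap and jam_nut above 40 N or contact force between bumper_cap and screw above 40 N).
It fails at once if the brass weight is knocked over or shoved away (distance of test_weight from where it was at the start of the episode above 0.02 m or angle between test_weight's own z axis and vertical above 0.5 rad).
It also fails if it takes over 58 s, if anything falls off the work surface, if the arm or the gripper's body presses on something with over 40 N, if the wrist force passes 120 N, or if a joint passes its speed limit or range.

### The arm

A 6-joint arm with a two-finger parallel gripper is mounted at the origin on the work surface; the furniture and walls round the work are solid. World frame = base frame: x ahead of the robot, y to its left, z up, the work surface at z = 0. Lengths are in m, angles in rad, forces in N, time in s.
With the tool pointing down it reaches from about 0.25 to 0.775 m from the base axis. Payload 4 kg.
Tool frame: the origin (TCP) lies on the centre line of the jaws, within the pads' length; the fingertips stand 14 mm ahead of it and the grasp point (between the pads) lies 5 mm behind it (robot.tcp_to_tips is the distance from the TCP to the fingertips, in m); z points along the fingers, y is the line along which they close (so a half turn about z gives the same grasp; the last joint's range is limited). The gripper opens to 94 mm and grips with 3 to 60 N. Pads are 16 mm wide; open, the fingers measure 119 mm over their backs; the gripper's body (75 mm by 177 mm) begins 78 mm behind the grasp point.
Start: joints at [1.171, 0.087, 1.371, -0, 1.684, -0.103], TCP at [0.161, 0.526, 0.22] pointing down, gripper open.
Joint ranges: [-3.1, 3.1], [-0.76, 2.03], [0.27, 2.55], [-1.08, 4.22], [0.17, 2.65], [-2.57, 2.57]. Speed limits (rad/s): [2.79, 2.79, 3.14, 3.14, 3.14, 3.14].

### API

Orientations are given as [roll, pitch, yaw] about the fixed x, y, z axes, in that order (R = Rz(yaw) Ry(pitch) Rx(roll)).
In Python, from bench import robot gives the robot as it stands.
- The arm moves only by the tool carry_out, never from a script. Its argument "increments" is a list of rows, each a list of 3 entries, a list of its own where there are three numbers: the closure in counts, from 0 (fully open) to 255 (shut), then the shift along the tool's x, y, z in mm, then the turn about the tool's z in degrees. In form: [[fingers, [dx, dy, dz], twist], ...]. A call has 1 to 8 rows; each row shifts and turns the commanded pose from where the row before left it, along the tool's axes as they then stand; what a row does not reach is not made up. A row lasts 1/10 s, in which the tool goes at most 50 mm and 8.59 degrees, less where a joint would pass 70% of its speed; a pose out of reach is approached as far as the arm can. A call with a gripper value outside its range is refused whole. The fingers move at their own pace and stop on an object; the grip force is fixed at half the most. Time passes only in rows, so rows that do not move let the fingers close. It gives the time, the measured TCP pose, the force, the opening and the grip force at its end, in the units of the state.
- robot.get_obs(): the state, without advancing time (a new reading comes with each control period).
- robot.snapshot(name): name is "scene" or "top"; returns the picture (400x640x3 uint8, blue, green, red); there is no depth.
- robot.get_calibration(name): a dict with "vfov" (degrees; the focal length in pixels is half the picture's height over the tangent of half this angle, whatever the lens; pixels are square), "cx", "cy" (the principal point, pixels), "T" (4x4, takes a point from camera to world coordinates). Camera axes: x right, y down, z forward; pixel columns grow to the right and rows downward; lengths in m; the calibration is good to about 2 mm. A picture is of the moment at which its call begins. get_calibration takes no time and is no camera call.
- robot.close_job(): hands the job in; it is judged then, once.
The state is a dict: "time": time; "joint_positions": joint angles; "qvel": joint speeds; "joint_torque": joint torques, N m; "tool_pos": TCP position; "ee_rot": TCP orientation; "wrist_force": force on the tool from outside, world axes, zero at the start; "wrist_torque": the same for the moment, N m; "width": finger opening in m; "finger_force": force on a finger pad.
Only numpy, scipy, OpenCV 4.12 (cv2) and the standard library are available. Lean on these libraries where they do the work, as an engineer would, in place of code of your own. Each camera call takes 0.05 s, during which the arm holds its last target. There are 200 camera calls.

## Working session

There is one attempt and no reset: what is moved stays moved. The work goes in short steps, Python scripts to look and compute and a tool call to move; the robot and the scene stay as the last step left them, time stands still between calls to the robot, and variables do not carry over. Pictures are saved under pics/ and viewed, at most 10 in all, crops included, and the job is handed in when it is done.

Besides the shell and the picture viewer there is one more tool, called after "Emit:" by a JSON object that holds its "api" and its "payload", one argument or row to a line. carry_out: Moves the arm, as the interface text tells. Its arguments: {"type":"object","properties":{"increments":{"type":"array","items":{"type":"array"}}},"required":["increments"]}

```bash
mkdir -p pics; cat > h.py <<'E'
import numpy as np,cv2
from bench import robot
from scipy.spatial.transform import Rotation as R
def cal(n):
    c=robot.get_calibration(n); f=200/np.tan(np.radians(c['vfov'])/2); return f,c['cx'],c['cy'],np.array(c['T'])
def onplane(n,u,v,z):
    f,cx,cy,T=cal(n); d=T[:3,:3]@np.array([(u-cx)/f,(v-cy)/f,1]); o=T[:3,3]; return o+d*(z-o[2])/d[2]
def proj(n,p):
    f,cx,cy,T=cal(n); q=T[:3,:3].T@(np.array(p)-T[:3,3]); return cx+f*q[0]/q[2],cy+f*q[1]/q[2]
E
python3 - <<'E'
from h import *
for n in("scene","top"):
    cv2.imwrite(f"pics/{n}0.png",robot.snapshot(n)); f,cx,cy,T=cal(n); print(n,f,cx,cy,T.round(3).tolist())
o=robot.get_obs();print(o)
E
```

```text
scene 395.9608836586004 314.35694792994076 199.29432298688843 [[0.993, 0.1, -0.068, 0.549], [0.121, -0.812, 0.571, -0.53], [0.002, -0.575, -0.818, 0.78], [0.0, 0.0, 0.0, 1.0]]
top 485.66891306330234 326.57068321163337 200.1468808193405 [[0.012, -0.988, 0.157, 0.354], [-1.0, -0.009, 0.016, -0.062], [-0.014, -0.157, -0.987, 0.989], [0.0, 0.0, 0.0, 1.0]]
{'time': 0.1, 'joint_positions': array([ 1.17092576e+00,  8.78712892e-02,  1.37211305e+00, -4.39648812e-06,
        1.68359406e+00, -1.03060568e-01]), 'qvel': array([ 0.00104989, -0.00077463, -0.00406303, -0.00049836,  0.00136758,
        0.00119924]), 'joint_torque': array([ 2.65167662e-03, -3.41254342e+01, -3.03300726e+01,  7.19626760e-02,
        3.05264269e-02, -1.10351091e-04]), 'tool_pos': array([0.16065948, 0.52551828, 0.21842152]), 'ee_rot': array([-3.13961699e+00, -1.99943560e-04,  2.84478196e+00]), 'wrist_force': array([-0.19966092,  0.6300718 ,  0.09214874]), 'wrist_torque': array([-0.00257193,  0.00322409,  0.00643465]), 'finger_force': 0.0, 'width': 0.09389613657806799}
```

View pics/scene0.png

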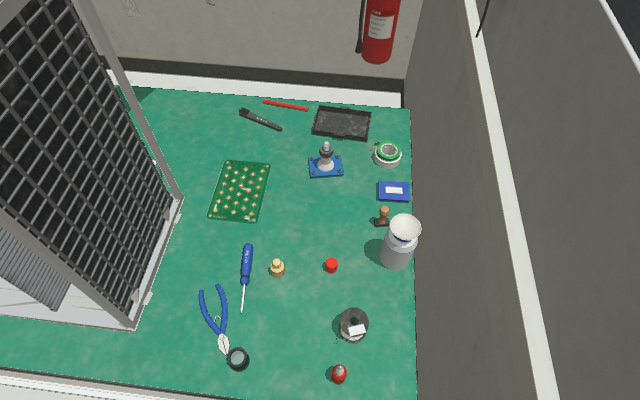

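View pics/top0.png

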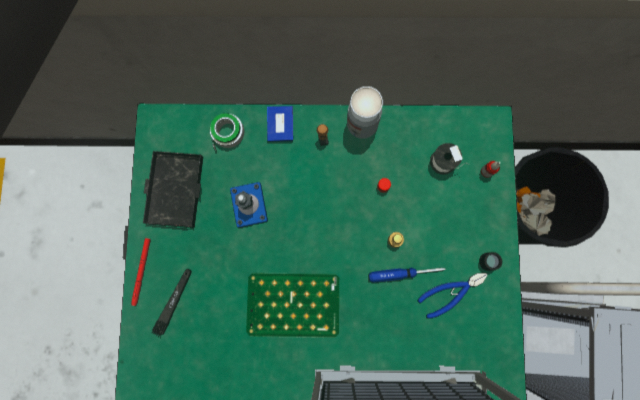

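Scene view: post at about (325,165), cap (331,266), weight (277,268). Top view: post (249,205), screw/nut (245,202), cap (384,186), weight (396,240). Next I compute positions and enlarge the nut.

```bash
cat >> h.py <<'E'
def blob(img,lo,hi,roi):
    x0,y0,x1,y1=roi; m=cv2.inRange(cv2.cvtColor(img,cv2.COLOR_BGR2HSV)[y0:y1,x0:x1],np.array(lo),np.array(hi))
    n,l,s,c=cv2.connectedComponentsWithStats(m); i=1+np.argmax(s[1:,4]); return c[i]+[x0,y0],s[i],(l==i).astype(np.uint8)
def ray(n,u,v):
    f,cx,cy,T=cal(n); d=T[:3,:3]@np.array([(u-cx)/f,(v-cy)/f,1]); return T[:3,3],d/np.linalg.norm(d)
def tri(u1,u2):
    o1,d1=ray("scene",*u1);o2,d2=ray("top",*u2)
    s=np.linalg.lstsq(np.c_[d1,-d2],o2-o1,rcond=None)[0]; a=o1+s[0]*d1;b=o2+s[1]*d2; return (a+b)/2,np.linalg.norm(a-b)
E
python3 - <<'E'
from h import *
S=cv2.imread("pics/scene0.png");T=cv2.imread("pics/top0.png")
for nm,lo,hi,rs,rt in(("flange",(100,120,60),(125,255,255),(300,140,350,185),(225,175,275,235)),("cap",(0,150,80),(8,255,255),(318,250,345,280),(370,170,400,200)),("weight",(12,80,80),(35,255,255),(262,250,292,285),(383,225,410,255))):
    a,sa,_=blob(S,lo,hi,rs);b,sb,m=blob(T,lo,hi,rt)
    print(nm,a,sa,b,sb,tri(a,b), onplane("top",*b,{'flange':.012,'cap':.03,'weight':.035}[nm]).round(4))
    if nm=="flange":
        for n,I,r in(("scene",S,rs),("top",T,rt)):
            c,s,m=blob(I,lo,hi,r); k=cv2.findContours(m,0,1)[0]; k=max(k,key=cv2.contourArea)
            bp=np.array([p[0]+[r[0],r[1]] for p in cv2.convexHull(k)],float)
            w=np.array([onplane(n,u,v,.012)[:2] for u,v in bp]); print(n,cv2.minAreaRect((w*1000).astype(np.float32)))
c1=cv2.resize(S[135:185,295:355],None,fx=8,fy=8,interpolation=2);c2=cv2.resize(T[180:230,225:265],None,fx=8,fy=8,interpolation=2)
cv2.imwrite("pics/z.png",np.hstack([c1,c2])); print(proj("top",(0,0,0)),proj("scene",(0,0,0)))
E
```

```text
flange [324.88135593 167.60774818] [  8  16  35  22 413] [249.14122137 205.13231552] [  5   7  37  45 786] (array([0.49891896, 0.11344276, 0.00274157]), np.float64(0.0005626254111808399)) [0.4973 0.1117 0.012 ]
scene ((500.0039367675781, 111.04277801513672), (82.8824691772461, 65.66081237792969), 12.295613288879395)
top ((499.2320556640625, 113.62842559814453), (83.45146942138672, 62.9708251953125), 12.572172164916992)
cap [330.94701987 264.7615894 ] [  7   8  13  15 151] [384.07518797 184.05263158] [  8   8  13  13 133] (array([ 0.5413335 , -0.16234724,  0.02059879]), np.float64(0.000984409479148875)) [ 0.54   -0.1612  0.03  ]
weight [277.17171717 268.45959596] [  8   9  15  19 198] [395.92090395 238.99435028] [  6   7  15  15 177] (array([ 0.43055785, -0.18492305,  0.02135288]), np.float64(0.00033831481413755803)) [ 0.4296 -0.1831  0.035 ]
(np.float64(299.30197667271574), np.float64(465.8183456712891)) (np.float64(118.97361920008541), np.float64(184.395392776312))
```

View pics/z.png

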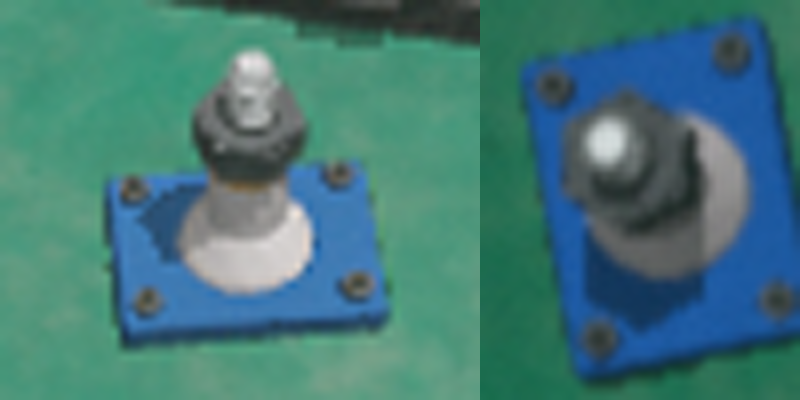

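Crop shows the hex nut, with corners pointing along image up and down in the top view, so its flats face roughly ±y (world). The screw tip is at about top (240.8,197.3) and scene (326.5,142).

```bash
python3 - <<'E'
from h import *
print(tri((326.5,143),(240.9,197.4)),onplane("top",240.9,197.4,.0925),onplane("scene",326.5,143,.0925))
T=cv2.imread("pics/top0.png");x0,y0=225,180
P=cv2.resize(T[y0:230,x0:265],None,fx=8,fy=8,interpolation=2);h=cv2.cvtColor(P,cv2.COLOR_BGR2HSV)
m=((h[...,1]<90)&(h[...,2]<105)).astype(np.uint8);m=cv2.morphologyEx(m,2,np.ones((9,9)))
n,l,s,c=cv2.connectedComponentsWithStats(m);i=l[180,150] or 1+np.argmax(s[1:,4]);print(s[i],c[i])
k=max(cv2.findContours((l==i).astype(np.uint8),0,1)[0],key=cv2.contourArea);hull=cv2.convexHull(k)
w=np.array([onplane("top",x0+(q[0][0]+.5)/8-.5,y0+(q[0][1]+.5)/8-.5,.068)[:2] for q in hull])
b=w.mean(0);a=np.radians(np.arange(0,180,3)); d=np.c_[np.cos(a),np.sin(a)]; pr=w@d.T
for A,W,C in zip(np.degrees(a),np.ptp(pr,axis=0)*1e3,(pr.max(0)+pr.min(0))*500): print(int(A),W.round(1),C.round(1),end=' | ')
cv2.drawContours(P,[hull],-1,(0,255,255),1);cv2.imwrite("pics/hull.png",cv2.resize(P,None,fx=1.5,fy=1.5))
E
```

```text
(array([0.5003364 , 0.11344291, 0.0932978 ]), np.float64(0.001011130540986259)) [0.49997741 0.11343038 0.0925    ] [0.50074514 0.11443829 0.0925    ]
[   86    94   141   184 16462] [165.48286964 194.16237395]
0 44.4 493.7 | 3 45.1 498.7 | 6 45.7 502.4 | 9 46.1 504.6 | 12 46.5 505.5 | 14 46.7 505.0 | 18 46.9 503.1 | 21 46.9 499.8 | 24 46.8 495.0 | 27 46.8 488.9 | 29 46.9 481.6 | 33 46.9 472.9 | 36 47.2 463.0 | 39 47.5 452.0 | 42 47.6 439.7 | 45 47.6 426.2 | 48 47.5 411.6 | 51 47.3 395.8 | 54 46.9 378.9 | 57 46.5 361.0 | 59 45.9 342.2 | 63 45.2 322.3 | 66 44.4 301.7 | 69 43.5 280.2 | 72 42.6 257.9 | 75 41.5 235.0 | 78 40.3 211.4 | 81 39.0 187.2 | 84 37.6 162.5 | 87 36.1 137.4 | 90 34.5 111.9 | 93 33.7 85.7 | 96 33.8 59.5 | 99 33.7 33.0 | 102 33.6 6.5 | 105 33.4 -20.0 | 108 33.6 -46.8 | 111 33.7 -73.4 | 114 33.7 -99.8 | 117 33.7 -125.9 | 119 33.6 -151.8 | 123 33.6 -177.0 | 126 34.0 -201.6 | 129 34.4 -225.6 | 132 34.7 -248.9 | 135 34.9 -271.6 | 138 35.4 -293.4 | 141 35.7 -314.4 | 144 36.0 -334.6 | 147 36.3 -353.7 | 150 36.5 -371.9 | 153 37.2 -389.4 | 156 38.2 -405.9 | 159 39.4 -421.2 | 162 40.4 -435.3 | 165 41.3 -448.2 | 168 42.2 -459.9 | 171 42.9 -470.3 | 174 43.5 -479.4 | 177 44.0 -487.2 |
```

Emit:
{"api": "carry_out", "payload": {
  "increments": [
    [0,[-32,-20,0],0],
    [0,[-32,-20,0],0],
    [0,[-32,-20,0],0],
    [0,[-32,-20,0],0],
    [0,[-32,-20,0],0],
    [0,[-32,-20,0],0],
    [0,[-32,-20,0],0],
    [0,[-32,-20,0],0]
  ]
}}

```text
time: 0.9
tool_pos: [0.3594, 0.2967, 0.219]
ee_rot: [-3.141, -0.0, 2.845]
wrist_force: [-0.1, -0.4, -0.7]
width: 0.0936
finger_force: 0.0
```

View pics/hull.png

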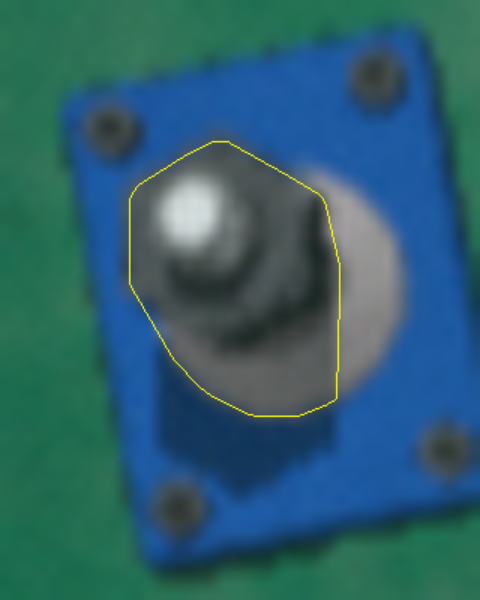

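The hull's left edge is vertical in the picture and the slanted edges lie at ±29°, so the nut's flats face ±y (world) to within a few degrees.

Emit:
{"api": "carry_out", "payload": {
  "increments": [
    [0,[-31.3,-22.4,0],0],
    [0,[-31.3,-22.4,0],0],
    [0,[-31.3,-22.4,0],0],
    [0,[-31.3,-22.4,0],0],
    [0,[-31.3,-22.4,0],0],
    [0,[-31.3,-22.4,0],0],
    [0,[0,0,20],-8.5],
    [0,[0,0,20],-8.5]
  ]
}}

```text
time: 1.7
tool_pos: [0.5, 0.1134, 0.1789]
ee_rot: [3.141, 0.0, -3.138]
wrist_force: [0.5, -0.3, 0.4]
width: 0.0941
finger_force: 0.0
```

Emit:
{"api": "carry_out", "payload": {
  "increments": [
    [0,[0,0,20],0],
    [0,[0,0,10],0],
    [0,[0,0,0],0],
    [0,[0,0,0],0]
  ]
}}

```text
time: 2.1
tool_pos: [0.4994, 0.1148, 0.15]
ee_rot: [3.141, 0.001, -3.142]
wrist_force: [0.4, 0.3, 0.4]
width: 0.0939
finger_force: 0.0
```

```bash
python3 - <<'E'
from h import *
o=robot.get_obs();print(o['tool_pos'],o['ee_rot'],o['joint_positions'],o['wrist_torque'],o['time'])
a=robot.snapshot("scene");b=robot.snapshot("top")
p=cv2.resize(a[90:190,260:390],None,fx=4,fy=4,interpolation=2);q=cv2.resize(b[150:250,210:275],None,fx=4,fy=4,interpolation=2)
cv2.imwrite("pics/a1.png",np.hstack([p,q]))
E
```

```text
[0.4993538  0.1147716  0.14996371] [ 3.14148498e+00  5.49415810e-04 -3.14158964e+00] [ 1.15195530e-01  2.74086303e-02  1.57174924e+00  4.38303980e-05
  1.54187664e+00 -1.45560509e+00] [ 0.07771301  0.04868845 -0.02871019] 2.1
```

View pics/a1.png

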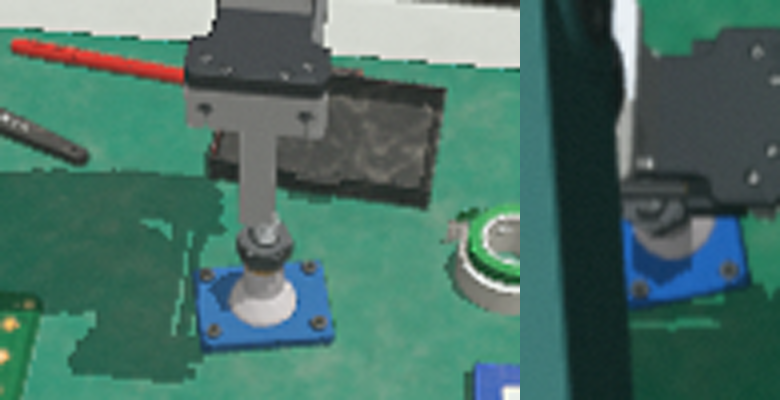

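The gripper is over the nut, aligned in x. It needs -1.8 mm in y, then I descend.

Emit:
{"api": "carry_out", "payload": {
  "increments": [
    [0,[-0.6,-1.8,20],0],
    [0,[0,0,25],0],
    [0,[0,0,25],0],
    [0,[0,0,15],0],
    [0,[0,0,5],0],
    [0,[0,0,0],0],
    [0,[0,0,0],0]
  ]
}}

```text
time: 2.9
tool_pos: [0.5009, 0.113, 0.061]
ee_rot: [3.141, 0.003, 3.142]
wrist_force: [0.1, 0.0, 0.2]
width: 0.0939
finger_force: 0.0
```

Emit:
{"api": "carry_out", "payload": {
  "increments": [
    [120,[0,0,0],0],
    [150,[0,0,0],0],
    [165,[0,0,0],0],
    [180,[0,0,0],0],
    [200,[0,0,0],0],
    [255,[0,0,0],0],
    [255,[0,0,0],0],
    [255,[0,0,0],0]
  ]
}}

```text
time: 3.7
tool_pos: [0.4998, 0.1132, 0.0594]
ee_rot: [3.141, -0.0, 3.141]
wrist_force: [0.4, 8.8, 0.3]
width: 0.0334
finger_force: 4.8
```

```bash
python3 - <<'E'
from h import *
o=robot.get_obs();print(o['tool_pos'],o['ee_rot'],o['joint_positions'],o['wrist_force'],o['wrist_torque'],o['width'],o['finger_force'])
E
```

```text
[0.49975073 0.11318482 0.05941343] [ 3.14066257e+00 -3.95135359e-05  3.14141830e+00] [ 1.11426419e-01  9.32088663e-02  1.68956922e+00  9.49971174e-04
  1.35875034e+00 -1.45939544e+00] [0.35520691 8.83201004 0.346578  ] [ 1.77980064  0.0454466  -0.02263675] 0.0334012543413919 4.806438535451889
```

Still closing; one finger has touched.

Emit:
{"api": "carry_out", "payload": {
  "increments": [
    [255,[0,0,0],0],
    [255,[0,0,0],0],
    [255,[0,0,0],0],
    [255,[0,0,0],0]
  ]
}}

```text
time: 4.1
tool_pos: [0.4997, 0.115, 0.0595]
ee_rot: [3.137, 0.0, -3.141]
wrist_force: [0.2, 4.5, -0.5]
width: 0.0295
finger_force: 30.0
```

```bash
cat > s.py <<'E'
from h import *
np.set_printoptions(precision=4,suppress=True)
o=robot.get_obs();print(o['time'],o['tool_pos'],o['ee_rot'],'q6',o['joint_positions'][5],o['wrist_force'],o['wrist_torque'],o['width'],o['finger_force'])
E
python3 s.py
```

```text
4.1 [0.4997 0.115  0.0595] [ 3.1372  0.0002 -3.1412] q6 -1.4593923972744776 [ 0.2251  4.4919 -0.4865] [ 0.96   -0.0379 -0.0025] 0.029539529352852447 29.998687505722046
```

Emit:
{"api": "carry_out", "payload": {
  "increments": [
    [255,[0,1.8,0],0],
    [255,[0,0,0.07],6],
    [255,[0,0,0.07],6],
    [255,[0,0,0.07],6],
    [255,[0,0,0.07],6],
    [255,[0,0,0.07],6],
    [255,[0,0,0],0],
    [255,[0,0,0],0]
  ]
}}

```text
time: 4.9
tool_pos: [0.4998, 0.1153, 0.0591]
ee_rot: [3.14, -0.001, 2.62]
wrist_force: [0.1, 3.1, -0.3]
width: 0.03
finger_force: 30.0
```

```bash
python3 s.py
```

```text
4.9 [0.4998 0.1153 0.0591] [ 3.1404 -0.0005  2.6201] q6 -0.9343028856436255 [ 0.0885  3.1108 -0.3399] [ 0.5779 -0.0486 -0.012 ] 0.030017171185832216 29.998472929000854
```

Emit:
{"api": "carry_out", "payload": {
  "increments": [
    [255,[0.6,1.0,0.07],6],
    [255,[0,0,0.07],6],
    [255,[0,0,0.07],6],
    [255,[0,0,0.07],6],
    [255,[0,0,0.07],6],
    [255,[0,0,0.07],6],
    [255,[0,0,0],0],
    [255,[0,0,0],0]
  ]
}}

```text
time: 5.7
tool_pos: [0.5, 0.1155, 0.0587]
ee_rot: [3.141, 0.001, 1.993]
wrist_force: [0.8, 0.9, 0.1]
width: 0.0297
finger_force: 30.0
```

```bash
python3 s.py
```

```text
5.7 [0.5    0.1155 0.0587] [3.1413 0.0008 1.9925] q6 -0.3046696354960945 [0.8362 0.9123 0.138 ] [ 0.0776 -0.1263 -0.0537] 0.02965980916994705 29.998506903648376
```

Emit:
{"api": "carry_out", "payload": {
  "increments": [
    [255,[0,0.5,0.07],6],
    [255,[0,0,0.07],6],
    [255,[0,0,0.07],6],
    [255,[0,0,0.02],2],
    [255,[0,0,0.02],2],
    [255,[0,0,0.02],2],
    [255,[0,0,0],0],
    [255,[0,0,0],0]
  ]
}}

```text
time: 6.5
tool_pos: [0.5002, 0.1156, 0.0585]
ee_rot: [-3.141, 0.001, 1.573]
wrist_force: [0.3, -1.3, 0.2]
width: 0.0297
finger_force: 30.0
```

```bash
python3 s.py
```

```text
6.5 [0.5002 0.1156 0.0585] [-3.1415  0.0009  1.5726] q6 0.11554430645737707 [ 0.3267 -1.3119  0.1675] [-0.1357 -0.0243 -0.0229] 0.02973135455111349 29.99874294000468
```

Emit:
{"api": "carry_out", "payload": {
  "increments": [
    [255,[0,0,0.02],1.3],
    [255,[0,0,0.02],1.3],
    [255,[0,0,0.01],1.4],
    [255,[0,0,0],0]
  ]
}}

```text
time: 6.9
tool_pos: [0.5002, 0.1156, 0.0584]
ee_rot: [3.142, 0.001, 1.5]
wrist_force: [0.2, -2.9, 0.7]
width: 0.0298
finger_force: 30.0
```

```bash
python3 s.py
```

```text
6.9 [0.5002 0.1156 0.0584] [3.1416 0.0008 1.5003] q6 0.18781533463042965 [ 0.162  -2.9261  0.7335] [-0.4748 -0.0362  0.0561] 0.029793948877525126 29.999071099205416
```

Emit:
{"api": "carry_out", "payload": {
  "increments": [
    [255,[-0.7,0,0.01],1],
    [255,[0,0,0.01],1],
    [255,[0,0,0.01],1],
    [255,[0,0,0],0]
  ]
}}

```text
time: 7.3
tool_pos: [0.5002, 0.1155, 0.0584]
ee_rot: [3.141, -0.001, 1.448]
wrist_force: [1.1, -0.3, -0.4]
width: 0.0297
finger_force: 30.0
```

```bash
python3 s.py
```

```text
7.3 [0.5002 0.1155 0.0584] [ 3.1415 -0.0005  1.4481] q6 0.2388446454418403 [ 1.1222 -0.272  -0.4047] [-0.0479 -0.0363  0.033 ] 0.029736553733830696 29.999037086963654
```

Emit:
{"api": "carry_out", "payload": {
  "increments": [
    [255,[0,0,0.02],1.3],
    [255,[0,0,0.02],1.3],
    [255,[0,0,0.01],1.4],
    [255,[0,0,0],0]
  ]
}}

```text
time: 7.7
tool_pos: [0.5002, 0.1155, 0.0583]
ee_rot: [3.141, -0.001, 1.378]
wrist_force: [1.6, 0.3, -0.2]
width: 0.0299
finger_force: 30.0
```

```bash
python3 s.py
```

```text
7.7 [0.5002 0.1155 0.0583] [ 3.1414 -0.0005  1.378 ] q6 0.30889336086383173 [ 1.5599  0.2855 -0.1505] [ 0.0536 -0.1173  0.0035] 0.029889348574156326 29.998791217803955
```

Emit:
{"api": "carry_out", "payload": {
  "increments": [
    [255,[0,0,0.02],1.3],
    [255,[0,0,0.02],1.3],
    [255,[0,0,0.01],1.4],
    [255,[0,0,0],0]
  ]
}}

```text
time: 8.1
tool_pos: [0.5002, 0.1155, 0.0583]
ee_rot: [3.141, -0.0, 1.308]
wrist_force: [2.2, 1.5, -1.5]
width: 0.0296
finger_force: 30.0
```

```bash
python3 s.py
```

```text
8.1 [0.5002 0.1155 0.0583] [ 3.1414 -0.0005  1.3081] q6 0.37873953592501935 [ 2.2274  1.4564 -1.4818] [ 0.1175 -0.1694  0.008 ] 0.029576316302958497 29.998859167099
```

Emit:
{"api": "carry_out", "payload": {
  "increments": [
    [255,[0.4,0.8,0.2],1.3],
    [255,[0,0,0.02],1.3],
    [255,[0,0,0.01],1.4],
    [255,[0,0,0],0]
  ]
}}

```text
time: 8.5
tool_pos: [0.5004, 0.1155, 0.0582]
ee_rot: [-3.14, 0.0, 1.238]
wrist_force: [-4.2, -0.1, 4.5]
width: 0.0299
finger_force: 30.0
```

```bash
python3 s.py
```

```text
8.5 [0.5004 0.1155 0.0582] [-3.1402  0.0005  1.2384] q6 0.448696971455489 [-4.1636 -0.0895  4.5447] [ 0.0216  0.7039 -0.0085] 0.02985948957284076 29.999753168256476
```

Emit:
{"api": "carry_out", "payload": {
  "increments": [
    [255,[0,-0.5,-0.1],1.3],
    [255,[0,0,0.0],1.3],
    [255,[0,0,0.0],1.4],
    [255,[0,0,0],0]
  ]
}}

```text
time: 8.9
tool_pos: [0.5004, 0.1155, 0.0581]
ee_rot: [-3.141, 0.0, 1.168]
wrist_force: [-3.9, -0.6, 3.6]
width: 0.03
finger_force: 30.0
```

```bash
python3 s.py
```

```text
8.9 [0.5004 0.1155 0.0581] [-3.1413  0.0004  1.1685] q6 0.51889734238863 [-3.8645 -0.5777  3.5686] [-0.0964  0.6847  0.0008] 0.02998478852362187 29.999706207549313
```

Emit:
{"api": "carry_out", "payload": {
  "increments": [
    [255,[0,-0.8,-0.1],1.3],
    [255,[0,0,0.0],1.3],
    [255,[0,0,0.0],1.4],
    [255,[0,0,0],0]
  ]
}}

```text
time: 9.3
tool_pos: [0.5003, 0.1155, 0.0581]
ee_rot: [3.14, 0.0, 1.099]
wrist_force: [1.6, -2.6, -0.4]
width: 0.0295
finger_force: 30.0
```

```bash
python3 s.py
```

```text
9.3 [0.5003 0.1155 0.0581] [3.1402 0.0002 1.0986] q6 0.5894558062090715 [ 1.6214 -2.5793 -0.3575] [-0.5143 -0.0279  0.0675] 0.029527042967481314 30.000035715939006
```

Emit:
{"api": "carry_out", "payload": {
  "increments": [
    [255,[0,0.3,0.01],1],
    [255,[0,0,0.01],1],
    [255,[0,0,0.01],1],
    [255,[0,0,0],0]
  ]
}}

```text
time: 9.7
tool_pos: [0.5004, 0.1156, 0.0582]
ee_rot: [3.141, 0.0, 1.047]
wrist_force: [2.0, -3.4, 0.4]
width: 0.03
finger_force: 30.0
```

```bash
python3 s.py
```

```text
9.7 [0.5004 0.1156 0.0582] [3.1407 0.0002 1.047 ] q6 0.640954260394099 [ 1.9894 -3.3668  0.4234] [-0.7127 -0.1918  0.3111] 0.029970067557476707 30.04953663039487
```

Seated (0.31 N m). A little more, then hold.

Emit:
{"api": "carry_out", "payload": {
  "increments": [
    [255,[0,0,0],0.6],
    [255,[0,0,0],0],
    [255,[0,0,0],0]
  ]
}}

```text
time: 10.0
tool_pos: [0.5003, 0.1156, 0.0582]
ee_rot: [3.141, 0.0, 1.037]
wrist_force: [1.7, -4.2, -0.9]
width: 0.0294
finger_force: 30.1
```

```bash
python3 s.py
```

```text
10.0 [0.5003 0.1156 0.0582] [3.1408 0.0001 1.0368] q6 0.6510936409686511 [ 1.7448 -4.2099 -0.8868] [-0.8322 -0.2928  0.4061] 0.02939338695380646 30.0688013722538
```

Emit:
{"api": "carry_out", "payload": {
  "increments": [
    [255,[0,0,0],0],
    [255,[0,0,0],0],
    [255,[0,0,0],0],
    [255,[0,0,0],0],
    [255,[0,0,0],0]
  ]
}}

```text
time: 10.5
tool_pos: [0.5003, 0.1156, 0.0581]
ee_rot: [3.141, 0.0, 1.037]
wrist_force: [2.7, -4.2, -2.1]
width: 0.0296
finger_force: 30.1
```

```bash
python3 s.py
```

```text
10.5 [0.5003 0.1156 0.0581] [3.1408 0.0001 1.0367] q6 0.6511106433017838 [ 2.7427 -4.1991 -2.051 ] [-0.8449 -0.4139  0.3901] 0.02962106593478185 30.06913020130014
```

Torque was held at about 0.4 N m for over 0.5 s. Now I release and lift, and work out the cap and the tall bottle near it.

Emit:
{"api": "carry_out", "payload": {
  "increments": [
    [0,[0,0,0],0],
    [0,[0,0,0],0],
    [0,[0,0,0],0],
    [0,[0,0,0],0],
    [0,[0,0,0],0],
    [0,[0,0,0],0],
    [0,[0,0,-10],0],
    [0,[0,0,-30],0]
  ]
}}

```text
time: 11.3
tool_pos: [0.4976, 0.1156, 0.0959]
ee_rot: [-3.136, 0.004, 1.037]
wrist_force: [0.5, 0.6, -0.5]
width: 0.0901
finger_force: 0.0
```

Emit:
{"api": "carry_out", "payload": {
  "increments": [
    [0,[0,0,-40],8.5],
    [0,[0,0,-40],8.5],
    [0,[0,0,-20],8.5],
    [0,[0,0,0],8.5],
    [0,[0,0,0],8.5],
    [0,[0,0,0],8.5],
    [0,[0,0,0],8.4],
    [0,[0,0,0],0]
  ]
}}

```text
time: 12.1
tool_pos: [0.5002, 0.1158, 0.1991]
ee_rot: [-3.141, -0.001, 0.0]
wrist_force: [-0.7, 0.6, -0.8]
width: 0.0939
finger_force: 0.0
```

```bash
python3 s.py; python3 - <<'E'
from h import *
np.set_printoptions(precision=4,suppress=True)
print('bottle',tri((405,228),(366,100)))
S=cv2.imread("pics/scene0.png");T=cv2.imread("pics/top0.png")
for n,I,r in(("scene",S,(318,250,345,280)),("top",T,(370,170,400,200))):
    c,s,m=blob(I,(0,150,60),(8,255,255),r); 
    # compare with projected solid cylinder silhouette centroid
    a=np.linspace(0,2*np.pi,40); 
    p=np.array([.541,-.161])
    for _ in range(5):
        P=np.array([proj(n,(p[0]+.013*np.cos(t),p[1]+.013*np.sin(t),z)) for t in a for z in(0,.03)],np.float32)
        b=cv2.boundingRect((P*100).astype(np.int32)); 
        M=cv2.moments(cv2.convexHull(P)); q=np.array([M['m10'],M['m01']])/M['m00']
        p=p+(onplane(n,*c,.015)-onplane(n,*q,.015))[:2]
    print(n,p,s)
E
```

```text
12.1 [0.5002 0.1158 0.1991] [-3.1413 -0.001   0.0001] q6 1.687711022572119 [-0.6625  0.5992 -0.8079] [-0.0123  0.1985  0.035 ] 0.09391313508724164 0.0
bottle (array([ 0.6774, -0.1192,  0.1274]), np.float64(0.003950241644080421))
scene [ 0.5408 -0.16  ] [  7   8  13  15 151]
top [ 0.5419 -0.1622] [  8   8  13  14 142]
```

Emit:
{"api": "carry_out", "payload": {
  "increments": [
    [0,[5.9,39.4,0],0],
    [0,[5.9,39.4,0],0],
    [0,[5.9,39.4,0],0],
    [0,[5.9,39.4,0],0],
    [0,[5.9,39.4,0],0],
    [0,[5.9,39.4,0],0],
    [0,[5.9,39.4,0],0],
    [0,[0,0,30],0]
  ]
}}

```text
time: 12.9
tool_pos: [0.5442, -0.1658, 0.1728]
ee_rot: [3.136, -0.01, -0.002]
wrist_force: [1.7, -0.2, 0.4]
width: 0.0946
finger_force: 0.0
```

Emit:
{"api": "carry_out", "payload": {
  "increments": [
    [0,[0,0,40],0],
    [0,[0,0,40],0],
    [0,[0,0,20],0],
    [0,[0,0,0],0],
    [0,[0,0,0],0]
  ]
}}

```text
time: 13.4
tool_pos: [0.5418, -0.1601, 0.069]
ee_rot: [3.141, -0.001, 0.002]
wrist_force: [0.3, 0.5, 0.6]
width: 0.094
finger_force: 0.0
```

```bash
python3 s.py; python3 - <<'E'
from h import *
a=robot.snapshot("scene");b=robot.snapshot("top")
p=cv2.resize(a[215:315,255:385],None,fx=4,fy=4,interpolation=2);q=cv2.resize(b[130:230,350:415],None,fx=4,fy=4,interpolation=2)
cv2.imwrite("pics/a2.png",np.hstack([p,q]))
E
```

```text
13.4 [ 0.5418 -0.1601  0.069 ] [ 3.1415 -0.0006  0.0016] q6 1.1813822186458023 [0.2782 0.5295 0.5572] [-0.0194  0.1252  0.0397] 0.09400059159554416 0.0
```

View pics/a2.png

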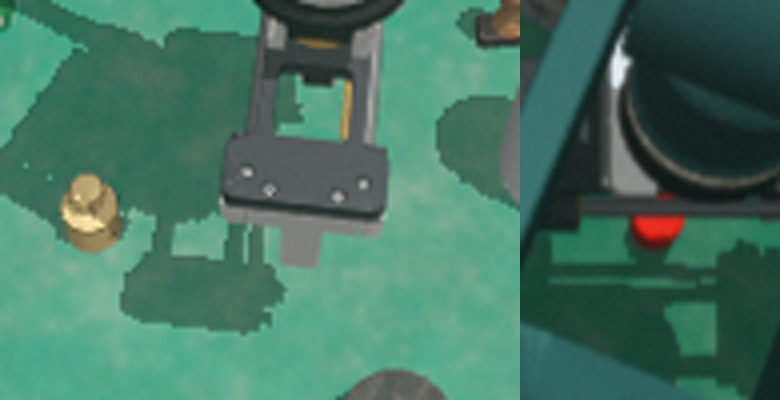

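The gripper hides the cap in the scene view; the top view shows red at about (657,230) in the crop, between the fingers. The weight is untouched at left. I descend and squeeze once to centre.

Emit:
{"api": "carry_out", "payload": {
  "increments": [
    [0,[0,0,25],0],
    [0,[0,0,18],0],
    [0,[0,0,6],0],
    [100,[0,0,0],0],
    [150,[0,0,0],0],
    [165,[0,0,0],0],
    [175,[0,0,0],0],
    [185,[0,0,0],0]
  ]
}}

```text
time: 14.3
tool_pos: [0.5418, -0.1601, 0.0199]
ee_rot: [3.141, -0.001, -0.0]
wrist_force: [-0.6, 0.7, 1.0]
width: 0.0572
finger_force: 0.0
```

Emit:
{"api": "carry_out", "payload": {
  "increments": [
    [190,[0,0,0],0],
    [255,[0,0,0],0],
    [255,[0,0,0],0],
    [255,[0,0,0],0]
  ]
}}

```text
time: 14.7
tool_pos: [0.5413, -0.1599, 0.0191]
ee_rot: [-3.142, 0.0, -0.0]
wrist_force: [-0.2, -0.0, -0.5]
width: 0.0256
finger_force: 10.4
```

```bash
python3 s.py
```

```text
14.7 [ 0.5413 -0.1599  0.0191] [-3.1415  0.     -0.0001] q6 1.183065357138494 [-0.195  -0.0439 -0.4845] [-0.0259  0.1496 -0.0013] 0.025591401178402917 10.394459499511868
```

Emit:
{"api": "carry_out", "payload": {
  "increments": [
    [80,[0,0,0],0],
    [80,[0,0,0],0],
    [80,[0,0,0],-8],
    [80,[0,0,0],-8],
    [80,[0,0,0],-8],
    [80,[0,0,0],-8],
    [80,[0,0,0],-8],
    [80,[0,0,0],-8]
  ]
}}

```text
time: 15.5
tool_pos: [0.5414, -0.16, 0.0192]
ee_rot: [-3.142, -0.0, 0.843]
wrist_force: [-0.0, 0.1, 0.5]
width: 0.0644
finger_force: 0.0
```

Emit:
{"api": "carry_out", "payload": {
  "increments": [
    [80,[0,0,0],-8],
    [80,[0,0,0],-8],
    [150,[0,0,0],0],
    [180,[0,0,0],0],
    [190,[0,0,0],0],
    [255,[0,0,0],0],
    [255,[0,0,0],0],
    [255,[0,0,0],0]
  ]
}}

```text
time: 16.3
tool_pos: [0.5413, -0.16, 0.0191]
ee_rot: [-3.142, -0.0, 1.116]
wrist_force: [-0.4, 0.0, 0.4]
width: 0.0254
finger_force: 30.0
```

```bash
python3 s.py
```

```text
16.3 [ 0.5413 -0.16    0.0191] [-3.1415 -0.0001  1.1165] q6 0.0664843520391533 [-0.3851  0.0166  0.3672] [-0.1057  0.1604 -0.0412] 0.025382596640912535 30.00015227124095
```

Emit:
{"api": "carry_out", "payload": {
  "increments": [
    [255,[0,0,-15],0],
    [255,[0,0,-40],0],
    [255,[0,0,-45],0],
    [255,[0,0,-31],0],
    [255,[0,0,0],0]
  ]
}}

```text
time: 16.8
tool_pos: [0.5448, -0.1613, 0.1581]
ee_rot: [3.128, -0.001, 1.117]
wrist_force: [0.5, -1.0, -0.3]
width: 0.0255
finger_force: 30.0
```

Emit:
{"api": "carry_out", "payload": {
  "increments": [
    [255,[28.7,-19.7,0],0],
    [255,[28.7,-19.7,0],0],
    [255,[28.7,-19.7,0],0],
    [255,[28.7,-19.7,0],0],
    [255,[28.7,-19.7,0],0],
    [255,[28.7,-19.7,0],0],
    [255,[28.7,-19.7,0],0],
    [255,[28.7,-19.7,0],0]
  ]
}}

```text
time: 17.6
tool_pos: [0.4994, 0.1168, 0.1495]
ee_rot: [-3.14, 0.001, 1.117]
wrist_force: [0.5, 1.0, -0.4]
width: 0.0253
finger_force: 30.0
```

Emit:
{"api": "carry_out", "payload": {
  "increments": [
    [255,[0,0,0],0],
    [255,[0,0,0],0],
    [255,[0,0,0],0]
  ]
}}

```text
time: 17.9
tool_pos: [0.5003, 0.1146, 0.1498]
ee_rot: [-3.141, 0.001, 1.116]
wrist_force: [0.4, 0.7, -0.4]
width: 0.0255
finger_force: 30.0
```

```bash
python3 s.py; python3 - <<'E'
from h import *
a=robot.snapshot("scene");b=robot.snapshot("top")
p=cv2.resize(a[90:190,260:390],None,fx=4,fy=4,interpolation=2);q=cv2.resize(b[150:250,210:275],None,fx=4,fy=4,interpolation=2)
cv2.imwrite("pics/a3.png",np.hstack([p,q]))
E
```

```text
17.9 [0.5003 0.1146 0.1498] [-3.1412  0.0009  1.1161] q6 0.5698109849674824 [ 0.3838  0.6841 -0.4277] [-0.073   0.1141  0.0303] 0.02548408235522174 29.999821465462446
```

View pics/a3.png

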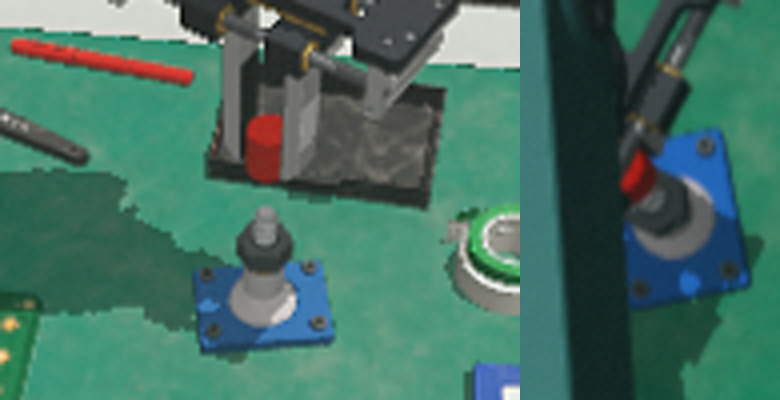

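The cap is held upright at about (265,150) in the crop, straight above the screw at (265,215). I trim y and descend in stages.

Emit:
{"api": "carry_out", "payload": {
  "increments": [
    [255,[0.7,-0.3,15],0],
    [255,[0,0,15],0],
    [255,[0,0,4],0],
    [255,[0,0,0],0],
    [255,[0,0,0],0],
    [255,[0,0,0],0]
  ]
}}

```text
time: 18.6
tool_pos: [0.5011, 0.1161, 0.1172]
ee_rot: [3.14, -0.001, 1.117]
wrist_force: [0.0, 0.4, -1.2]
width: 0.0255
finger_force: 30.0
```

```bash
python3 s.py
```

```text
18.6 [0.5011 0.1161 0.1172] [ 3.1401 -0.0011  1.1165] q6 0.5716445727734428 [ 0.0308  0.3505 -1.2319] [-0.033   0.1026 -0.0319] 0.025453624448429715 29.99993696808815
```

Emit:
{"api": "carry_out", "payload": {
  "increments": [
    [255,[-0.7,-0.4,2],0],
    [255,[0,0,3],0],
    [255,[0,0,3],0],
    [255,[0,0,2],0],
    [255,[0,0,0],0],
    [255,[0,0,0],0]
  ]
}}

```text
time: 19.2
tool_pos: [0.4997, 0.1158, 0.1061]
ee_rot: [-3.141, 0.0, 1.117]
wrist_force: [-0.7, -0.7, -0.2]
width: 0.0252
finger_force: 30.0
```

```bash
python3 s.py
```

```text
19.2 [0.4997 0.1158 0.1061] [-3.1414  0.0001  1.117 ] q6 0.5709490720134328 [-0.7356 -0.695  -0.1901] [-0.0528  0.1059 -0.0335] 0.025196692176572458 29.99986471608281
```

The rim is 6 mm below the tip with no force, so the cap is on the screw. I continue down.

Emit:
{"api": "carry_out", "payload": {
  "increments": [
    [255,[0.3,0.3,3],0],
    [255,[0,0,4],0],
    [255,[0,0,4],0],
    [255,[0,0,2],0],
    [255,[0,0,1],0],
    [255,[0,0,0],0],
    [255,[0,0,0],0]
  ]
}}

```text
time: 19.9
tool_pos: [0.5002, 0.116, 0.0923]
ee_rot: [3.141, -0.0, 1.117]
wrist_force: [-0.3, 0.7, -0.1]
width: 0.0252
finger_force: 30.0
```

```bash
python3 s.py
```

```text
19.9 [0.5002 0.116  0.0923] [ 3.1415 -0.0002  1.1169] q6 0.5711621511097028 [-0.2991  0.7399 -0.0702] [-0.1216  0.0959  0.0179] 0.025191458269918855 29.99985057860613
```

Emit:
{"api": "carry_out", "payload": {
  "increments": [
    [255,[-0.3,0.2,1],0],
    [255,[0,0,1],0],
    [255,[0,0,0.5],0],
    [255,[0,0,0],0],
    [255,[0,0,0],0]
  ]
}}

```text
time: 20.4
tool_pos: [0.5002, 0.1156, 0.0897]
ee_rot: [-3.142, -0.0, 1.117]
wrist_force: [-0.6, -0.4, -0.2]
width: 0.0252
finger_force: 30.0
```

```bash
python3 s.py
```

```text
20.4 [0.5002 0.1156 0.0897] [-3.1416 -0.0001  1.117 ] q6 0.5703758383093877 [-0.6339 -0.4497 -0.2173] [-0.075   0.1024 -0.0333] 0.025207450312045403 29.999960465356708
```

Emit:
{"api": "carry_out", "payload": {
  "increments": [
    [255,[0,0,0.3],0],
    [255,[0,0,0.2],0],
    [255,[0,0,0],0],
    [180,[0,0,0],0],
    [160,[0,0,0],0],
    [120,[0,0,0],0],
    [60,[0,0,0],0],
    [0,[0,0,0],0]
  ]
}}

```text
time: 21.2
tool_pos: [0.5002, 0.1156, 0.0891]
ee_rot: [-3.141, 0.0, 1.117]
wrist_force: [-0.5, -0.2, -1.2]
width: 0.0556
finger_force: 0.0
```

Emit:
{"api": "carry_out", "payload": {
  "increments": [
    [0,[0,0,0],0],
    [0,[0,0,0],0],
    [0,[0,0,0],0],
    [0,[0,0,-15],0],
    [0,[0,0,-30],0],
    [0,[0,0,-40],0],
    [0,[0,0,-30],0],
    [0,[0,0,0],0]
  ]
}}

```text
time: 22.0
tool_pos: [0.5029, 0.1159, 0.21]
ee_rot: [3.132, -0.006, 1.117]
wrist_force: [0.1, -0.4, 0.7]
width: 0.0935
finger_force: 0.0
```

```bash
python3 s.py; python3 - <<'E'
from h import *
a=robot.snapshot("scene");b=robot.snapshot("top")
p=cv2.resize(a[90:190,260:390],None,fx=4,fy=4,interpolation=2);q=cv2.resize(b[150:250,210:275],None,fx=4,fy=4,interpolation=2)
cv2.imwrite("pics/a4.png",np.hstack([p,q]))
E
```

```text
22.0 [0.5029 0.1159 0.21  ] [ 3.1324 -0.006   1.1169] q6 0.5704657602792531 [ 0.0756 -0.4179  0.6576] [-0.0879  0.0603  0.0394] 0.09350690127605682 0.0
```

View pics/a4.png

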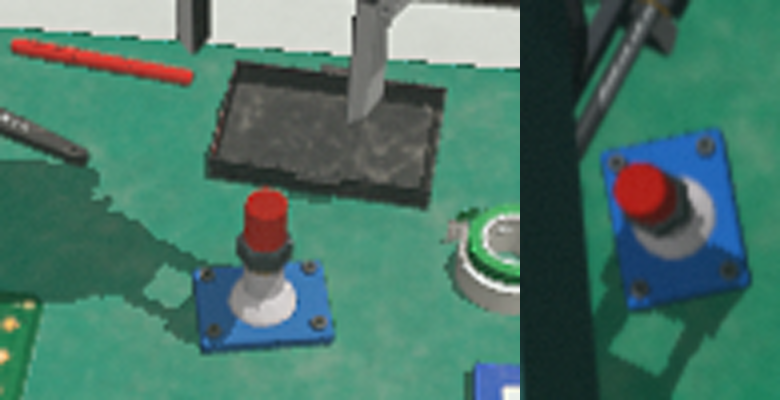

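The cap sits squarely on the nut (crop (267,220) in the scene view, (648,195) in the top view), and the gripper is clear. I let the arm settle and hand in.

Emit:
{"api": "carry_out", "payload": {
  "increments": [
    [0,[0,0,0],0],
    [0,[0,0,0],0],
    [0,[0,0,0],0],
    [0,[0,0,0],0]
  ]
}}

```text
time: 22.5
tool_pos: [0.4998, 0.1155, 0.2032]
ee_rot: [-3.14, 0.001, 1.117]
wrist_force: [-0.4, 0.1, 1.0]
width: 0.0939
finger_force: 0.0
```

```bash
python3 -c "
from bench import robot
print(robot.close_job())"
```

```text
the job is handed in; nothing more can be done
None
```

The job is handed in at 22.5 s, with no verdict returned: the nut is seated and was held at about 0.4 N m for over half a second, the cap sits squarely on it, and the brass weight was not touched.

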